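Load a cupboard pull into the sloping drilling cradle

ROBOT

A 6-joint arm with a two-finger parallel gripper is mounted at the origin on the work surface. World frame = base frame: x ahead of the robot, y to its left, z up, the work surface at z = 0. Lengths are in mm, angles in rad, forces in N, time in s.
With the tool pointing down it reaches from about 425 to 925 mm from the base axis. Payload 12.5 kg.
Tool frame: the origin (TCP) lies between the finger pads; the fingertips stand 22 mm ahead of it and the grasp point (between the pads) lies 3 mm ahead of it (bot.tcp_to_tips is the distance from the TCP to the fingertips, in mm); y points along the fingers, z is the direction in which the jaws open and shut, and the axes are right-handed (so a half turn about y gives the same grasp; the last joint's range is limited). The gripper opens to 85 mm and grips with 20 to 120 N. Pads are 22 mm wide; open, the fingers measure 114 mm over their backs; the gripper's body (76 mm by 85 mm) begins 54 mm behind the grasp point. The pads swing forward as they close: fully open they stand 13 mm farther back than shut.
Start: joints at [1.224, 0.491, 1.559, -0, 1.092, -0.106], TCP at [149.03, 606.986, 253.327] pointing down, gripper open.
Joint ranges: [-3.1, 3.1], [-0.84, 2.19], [0.05, 2.79], [-1.13, 4.28], [0.06, 2.93], [-2.69, 2.69]. Speed limits (rad/s): [2.22, 2.22, 2.79, 3.14, 3.14, 3.14].

INTERFACE

Orientations are given as a 3x3 rotation matrix whose columns are the frame's x, y, z axes.
In Python, from station import bot gives the robot as it stands.
- The arm moves only by the tool servo_tool, never from a script. Its argument "plan" is text: rows parted by semicolons, each of 6 numbers parted by spaces: the shift along the tool's x, y, z in cm, then the turn, a rotation vector about the tool's x, y, z in degrees. A call has 1 to 10 rows; each row is the pose to reach, as a shift and turn from the pose measured when the call began, along the tool's axes at that moment; what a row does not reach only later rows make up. A row lasts 1/8 s, in which the tool goes at most 62.5 mm and 10.7 degrees, less where a joint would pass 70% of its speed; a pose out of reach is approached as far as the arm can. A call with a gripper value outside its range is refused whole. "gripper" is the finger opening in cm, from 0 to 8.54, set as the call begins (left out, the last holds). The fingers move at their own pace and stop on an object; "force" is the grip in N (left out, the last holds). Time passes only in rows, so rows that repeat a pose let the fingers close. It gives the time, the measured TCP pose, the force and the opening at its end, in the units of the state.
- bot.observe(): the state, without advancing time (a new reading comes with each control period).
- bot.read_camera(name): name is "scene" or "top" or "wrist"; returns (picture, depth): 384x512x3 uint8, blue, green, red; 384x512 float32, mm along the optical axis (not along the pixel's ray), 0 where there is no reading.
- bot.camera_params(name): a dict with "fx", "fy", "cx", "cy" (pixels), "R" (3x3) and "t" (3): a world point X has camera coordinates R X + t. Camera axes: x right, y down, z forward; pixel columns grow to the right and rows downward; lengths in mm; the calibration is good to about 2 mm. The wrist camera is an equidistant fisheye: a pixel r from the principal point sees the ray r / f radians off the axis. A picture is of the moment at which its call begins: read the wrist's pose just before it. camera_params takes no time and is no camera call; for the wrist camera it gives the pose at the moment of the call.
- bot.sign_off(): hands the job in, once; it reports no verdict.
The state is a dict: "clock": time; "qpos": joint angles; "qvel": joint speeds; "joint_efforts": joint torques, N m; "ee_pos": TCP position; "ee_rot": TCP orientation; "force": force on the tool from outside, world axes, zero at the start; "torque": the same for the moment, N m; "width": opening from 0.0 (shut) to 1.0 (fully open).
Only numpy, scipy, OpenCV 4.12 (cv2) and the standard library are available. Lean on these libraries where they do the work, as an engineer would, in place of code of your own. Each camera call takes 0.05 s, during which the arm holds its last target. There are 200 camera calls.

TASK

Lay the oak cupboard pull flat and gently on the sloping plate of the drilling cradle, lengthwise, just uphill of the orange spring roller, and let go so that it slides down by itself and comes to rest against the roller. Then push it on down past the roller until it is fully home in the blue corner, hold it pressed lightly on the end stop with about 8 N for a full second, never with more than about 12 N, and leave it there, snug against both blue fences. Do not disturb the tin, mug, tape or screwdriver.

Things in the scene. Friction and masses are not known exactly. Their poses are not given: they have to be found in the camera images.
- pull_center (a point): Centre (half-way up) of the loose cupboard pull, about 0.25 kg: an oak backplate 100 (x) x 60 (y) x 20 (z) mm carrying a black grip bar 50 (x) x 18 (y) x 32 (z) mm centred on its top, 52 mm high in all. This point is 26 mm above its underside; the bar spans 6 mm below to 26 mm above this point. Its two ends are alike (a half turn makes no difference).
- plate: Slippery aluminium plate (friction about 0.2) of the fixed cradle. Origin: the locating corner, on its top surface where the inner faces of end stop and side fence meet. x runs UP the slope (18 deg) along the side fence, y away from that fence (uphill 10 deg), z out of the plate. Surface x -12 to 208, y -12 to 113 mm. Home for the pull: lengthwise along x, its centre at x 50, y 30, z 26 mm.
- end_stop: Blue rigid end stop at the plate's low end, 16 mm high; same frame as the plate; inner face at x = 0, y -12 to 92 mm.
- side_fence: Blue rigid side fence, same frame as the plate: y -12 to 0, x 0 to 200 mm, 16 mm high.
- roller (a joint): Orange upright roller, 28 mm diameter, 2 to 15 mm above the plate, axis at plate x 16, y 71 mm at value 0. Sprung towards the side fence, yields along plate y (value in m, travel 8 mm): 5 N plus 1 N per mm. The pull let go uphill of it slides down and stops with its centre at about x 74; getting past takes about 5 to 10 N along the slope. At home it is pressed back 3 mm and friction takes 1 to 3 N of a push.
- presser_block: Dark fixed block behind the roller, same frame as the plate: x -9 to 41, y 98 to 112 mm, 12 mm high.
- pull: The whole pull; origin at the centre of its underside. To push it down the slope, press low on the uphill end of the oak backplate, near the plate: pushed high up on the bar it tips.
- tin_center (a point): Centre of a paint tin, 80 mm diameter, 100 mm high, a bystander.
- mug_center (a point): Centre of a white mug, 76 mm diameter, 90 mm high, a bystander.
- tape_center (a point): Centre of a roll of tape lying flat, 100 mm outside diameter, 25 mm high, a bystander.
- driver_grip (a point): Handle of a screwdriver lying on the worktop, a bystander.
Things that resemble listed ones, but are neither listed nor needed, are in the scene too. Of the things shaped like the pull, the wooden one is meant.

How it is judged (in metres and radians):
On the way, in this order (a step that is already met when the one before it is completed fails the run):
1. the pull lies flat on the plate, let go, at rest short of home against the roller (its centre 60 to 85 mm up the plate from the end stop) (z of pull_center in the frame of plate between 0.0235 and 0.0285 m and angle between the z axis of pull_center and the z axis of plate, either way round below 0.05 rad and contact force between the fingers and pull below 0.1 N and x of pull_center in the frame of plate between 0.06 and 0.085 m and y of pull_center in the frame of plate between 0.02 and 0.045 m and linear speed of pull below 0.02 m/s), for 0.2 s.
2. the pull is pressed home on the end stop with more than 4 N (z of pull_center in the frame of plate between 0.0235 and 0.0285 m and angle between the z axis of pull_center and the z axis of plate, either way round below 0.05 rad and x of pull_center in the frame of plate between 0.048 and 0.0515 m and y of pull_center in the frame of plate between 0.028 and 0.0318 m and angle between the x axis of pull_center and the x axis of plate, either way round below 0.03 rad and contact force between pull and end_stop above 4 N), for 0.3 s.
At the end, for the whole second after the job is handed in: The pull lies flat on the plate, released and at rest, along the side fence (within 0.03 rad), within 1.5 mm of touching the end stop and 1.8 mm of touching the side fence (z of pull_center in the frame of plate between 0.0235 and 0.0285 m and angle between the z axis of pull_center and the z axis of plate, either way round below 0.05 rad and x of pull_center in the frame of plate between 0.048 and 0.0515 m and y of pull_center in the frame of plate between 0.028 and 0.0318 m and angle between the x axis of pull_center and the x axis of plate, either way round below 0.03 rad and contact force between the fingers and pull below 0.1 N and linear speed of pull below 0.01 m/s).
It fails at once if the pull bears on the end stop with more than 14 N (contact force between pull and end_stop above 14 N).
It fails at once if the pull is pressed or dropped on the cradle (plate, fences and roller together) with more than 90 N (contact force between pull and plate above 90 N).
It fails at once if the tin, mug, tape or screwdriver is moved more than 20 mm (distance of any of tin_center, mug_center, tape_center, driver_grip from where it was at the start of the episode above 0.02 m).
It also fails if it takes over 69 s, if anything falls off the work surface, if the arm or the gripper's body presses on something with over 40 N, if the wrist force passes 120 N, or if a joint passes its speed limit or range.

## Working session

There is one attempt and no reset: what is moved stays moved. The work goes in short steps, Python scripts to look and compute and a tool call to move; the robot and the scene stay as the last step left them, time stands still between calls to the robot, and variables do not carry over. Pictures are saved under pics/ and viewed, about 8 in all and at most 12, crops included, and the job is handed in when it is done.

Besides the shell and the picture viewer there is one more tool, called as name(argument=value, ...) on one line, values as JSON. servo_tool: Moves the arm, as the interface text tells. Its arguments: {"type":"object","properties":{"plan":{"type":"string"},"gripper":{"type":"number"},"force":{"type":"number"}},"required":["plan"]}

```bash
mkdir -p pics; ls; python3 - <<'E'
from station import bot
import cv2,numpy as np
o=bot.observe();print({k:np.round(v,3) for k,v in o.items()})
for n in("scene","top"):
    p,d=bot.read_camera(n);np.savez(f"{n}0.npz",p=p,d=d);cv2.imwrite(f"pics/{n}0.png",p);c=bot.camera_params(n);print(n,{k:np.round(v,3).tolist() for k,v in c.items()})
a=cv2.imread("pics/scene0.png")
E
```

```text
pics
{'clock': np.float64(0.0), 'qpos': array([ 1.224,  0.492,  1.559,  0.   ,  1.092, -0.106]), 'qvel': array([ 0.001,  0.001, -0.001,  0.   ,  0.001,  0.001]), 'joint_efforts': array([ 2.0000e-03, -6.1845e+01, -2.6160e+01, -0.0000e+00,  4.0000e-03,
        0.0000e+00]), 'ee_pos': array([148.917, 606.766, 252.738]), 'ee_rot': array([[ 0.971, -0.   ,  0.238],
       [-0.238, -0.001,  0.971],
       [-0.   , -1.   , -0.001]]), 'force': array([-0.009,  0.387, -0.312]), 'torque': array([-0.023, -0.036, -0.003]), 'width': np.float64(1.0)}
scene {'fx': 350.341, 'fy': 350.341, 'cx': 252.479, 'cy': 192.856, 'R': [[-0.201, 0.98, 0.005], [0.849, 0.177, -0.497], [-0.488, -0.096, -0.868]], 't': [143.627, -431.909, 1223.07]}
top {'fx': 425.25, 'fy': 425.25, 'cx': 262.789, 'cy': 194.323, 'R': [[-0.001, -1.0, -0.024], [-0.997, 0.003, -0.081], [0.081, 0.024, -0.996]], 't': [1.228, 555.181, 1140.034]}
```

View pics/scene0.png

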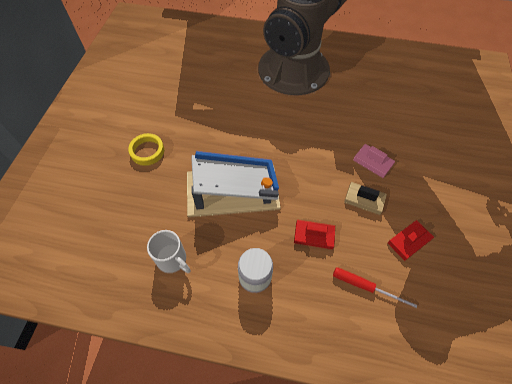

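View pics/top0.png

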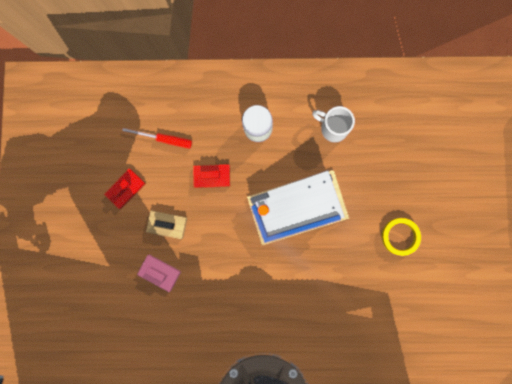

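The scene (384x512) shows the objects in both views. Lookalikes for the pull in the top view: red (125,188), red (212,176), pink (159,274) and oak with a black bar (166,224). I choose the oak one (scene 366,197). The cradle is at top (298,208), with the orange roller at (264,210).

```bash
cat > h.py <<'E'
import numpy as np,cv2
from station import bot
def cloud(n,p,d):
    c=bot.camera_params(n);v,u=np.mgrid[:384,:512]
    X=np.stack([(u-c['cx'])/c['fx']*d,(v-c['cy'])/c['fy']*d,d],-1)
    W=(X-c['t'])@c['R'];W[d==0]=np.nan
    return W
def project(n,X):
    c=bot.camera_params(n);q=np.asarray(X)@c['R'].T+c['t'];return q[...,:2]/q[...,2:]*[c['fx'],c['fy']]+[c['cx'],c['cy']]
E
python3 - <<'E'
from h import *
for n,box,cb in(("top",(140,205,195,245),(245,165,352,248)),("scene",(335,175,395,222),(183,145,285,220))):
    z=np.load(f"{n}0.npz");p,d=z['p'],z['d'];W=cloud(n,p,d)
    print(n,"table z",np.nanmedian(W[300:320,100:160,2]) if n=="top" else np.nanmedian(W[100:130,200:240,2]))
    x0,y0,x1,y1=box;w=W[y0:y1,x0:x1].reshape(-1,3);
    for lo,hi in((12,27),(42,60)):
        s=w[(w[:,2]>lo)&(w[:,2]<hi)];print(lo,len(s),np.median(s[:,2]) if len(s) else 0,cv2.minAreaRect(s[:,:2].astype(np.float32)) if len(s)>3 else '')
    hsv=cv2.cvtColor(p,cv2.COLOR_BGR2HSV);x0,y0,x1,y1=cb
    H=hsv[y0:y1,x0:x1].reshape(-1,3).astype(int);w=W[y0:y1,x0:x1].reshape(-1,3)
    white=(H[:,1]<40)&(H[:,2]>150)&np.isfinite(w[:,2]);P=w[white]
    for _ in range(6):
        c=P.mean(0);nn=np.linalg.svd(P-c,full_matrices=False)[2][2];nn*=np.sign(nn[2]);r=(P-c)@nn;P=P[abs(r)<max(1.5,2*np.median(abs(r)))]
    print("plane",len(P),c.round(1),nn.round(4),"tilt",np.degrees(np.arccos(nn[2])))
    bl=(H[:,0]>100)&(H[:,0]<125)&(H[:,1]>130)&np.isfinite(w[:,2]);B=w[bl];h=(B-c)@nn
    print("blue",len(B),np.percentile(h,[5,25,50,75,95]).round(1))
    T=B[(h>12)&(h<20)];T=T-((T-c)@nn)[:,None]*nn
    np.savez(f"fit_{n}.npz",c=c,n=nn,T=T,P=P)
    og=(H[:,0]<18)&(H[:,1]>150)&(H[:,2]>180);print("orange",og.sum(),w[og].mean(0).round(1))
z=np.load("top0.npz")['p'];s=np.load("scene0.npz")['p']
a=cv2.resize(z[160:250,120:360],None,fx=3.3,fy=3.3,interpolation=2);b=cv2.resize(s[140:225,180:400],None,fx=3.6,fy=3.6,interpolation=2)
b=cv2.resize(b,(a.shape[1],int(b.shape[0]*a.shape[1]/b.shape[1])));cv2.imwrite("pics/crop.png",np.vstack([a,b])[:600])
E
```

```text
top table z 0.027010435459276352
12 656 19.788265477635896 ((473.1469421386719, 267.0546569824219), (101.33457946777344, 59.522178649902344), 78.73969268798828)
42 133 51.480135079164896 ((473.1548767089844, 267.15899658203125), (50.200439453125, 18.056886672973633), 79.15828704833984)
plane 1648 [529.1 -98.5  80.5] [-0.2605  0.2337  0.9368] tilt 20.484175512106777
blue 353 [12.6 14.9 16.3 17.7 19.5]
orange 1936 [nan nan nan]
scene table z 0.33342707665465904
12 565 19.941796354980173 ((445.3409118652344, 269.6715393066406), (100.16686248779297, 121.90664672851562), 79.13011932373047)
42 148 51.292516965555606 ((474.9756774902344, 263.7497863769531), (49.41006088256836, 20.310564041137695), 80.52437591552734)
plane 1697 [ 533.9 -103.9   83.2] [-0.2551  0.2385  0.937 ] tilt 20.441007975883377
blue 612 [ 1.8  7.4 13.2 15.6 17.1]
orange 57 [512.   -3.5  67.4]
```

View pics/crop.png

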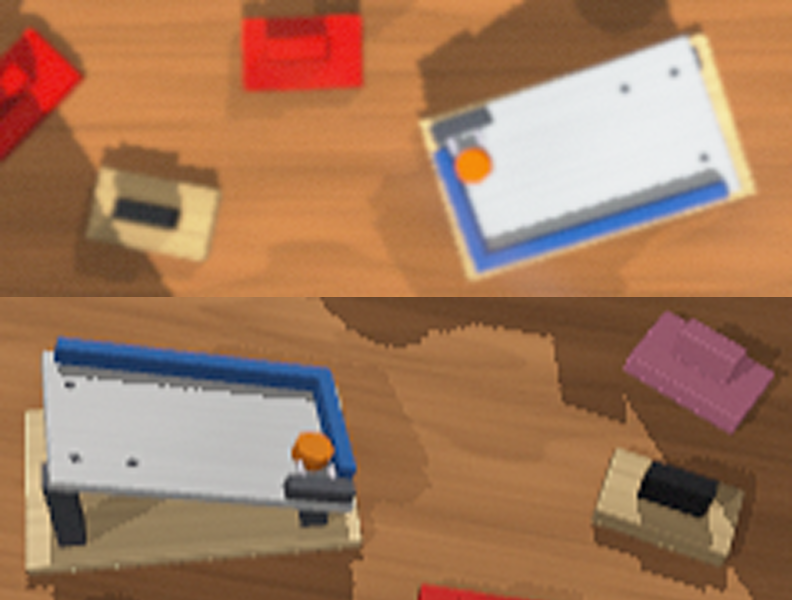

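The crop confirms it: the oak body with the black bar is at crop-top (150,215), i.e. top (166,224). The cradle's corner is at crop (485,258), with the fence on the robot's side and the roller near the low end. The sizes match: 101x60x20 and 50x18 at z 51.5. Next I fit the plate frame and plan the approach.

```bash
cat >> h.py <<'E'
def frame(psi):
    a,b=np.radians([18,10]);x=np.array([np.cos(a),0,np.sin(a)])
    # plate = Rz * Ry(-18) * Rx(10)
    R=np.array([[np.cos(psi),-np.sin(psi),0],[np.sin(psi),np.cos(psi),0],[0,0,1]])
    Ry=np.array([[np.cos(a),0,-np.sin(a)],[0,1,0],[np.sin(a),0,np.cos(a)]])
    Rx=np.array([[1,0,0],[0,np.cos(b),-np.sin(b)],[0,np.sin(b),np.cos(b)]])
    return R@Ry@Rx
def plan(pos,Rt):
    "shift (cm, tool axes) and turn (deg) from the present pose to TCP pos, orientation Rt"
    o=bot.observe();R=o['ee_rot'];s=R.T@(np.asarray(pos)-o['ee_pos'])/10;r=np.degrees(cv2.Rodrigues(R.T@Rt)[0].ravel())
    return s.round(2),r.round(2)
def tooldown(yawdeg):
    a=np.radians(yawdeg);x=np.array([np.cos(a),np.sin(a),0]);y=np.array([0,0,-1.]);return np.stack([x,y,np.cross(x,y)],1)
E
python3 - <<'E'
from h import *
print(bot.tcp_to_tips)
for n in("top","scene"):
    f=np.load(f"fit_{n}.npz");c,nn,T,P=f['c'],f['n'],f['T'],f['P']
    psi=np.arctan2(nn[1],nn[0])-np.arctan2(*(frame(0)[:2,2][::-1]))
    R=frame(psi);L=(T-c)@R
    fe=L[(L[:,1]<np.percentile(L[:,1],30))];k=np.polyfit(fe[:,0],fe[:,1],1)[0]
    for _ in range(5):
        L=(T-c)@R
        yf=np.median(L[:,1]);m=abs(L[:,1]-yf)<9;k=np.polyfit(L[m,0],L[m,1],1)[0];psi+=k;R=frame(psi)
    R[:,2];L=(T-c)@R;yf=np.median(L[abs(L[:,1]-yf)<9,1]);e=L[L[:,1]>yf+25]
    xe=np.median(e[:,0]);C=c+R@[xe+6,yf+6,0]
    print(n,"psi",np.degrees(psi),"n model",R[:,2].round(4),"n",nn.round(4),"corner",C.round(1))
    G=(T-C)@R;Q=(P-C)@R;print("blue ext",np.percentile(G,[1,99],0).round(1).tolist(),"plate ext",np.percentile(Q,[.5,99.5],0).round(1).tolist(),len(e))
    print("fence w",np.percentile(G[G[:,0]>20,1],[3,97]),"stop w",np.percentile(G[G[:,1]>20,0],[3,97]))
print(plan([474,265.5,150],tooldown(79-180)))
E
```

```text
22.0
top psi 286.83735452133044 n model [-0.2544  0.241   0.9366] n [-0.2605  0.2337  0.9368] corner [446.4 -15.1  36.6]
blue ext [[-10.0, -11.1, -0.9], [194.6, 85.2, 0.8]] plate ext [[-0.6, 3.2, -1.9], [204.5, 110.7, 1.9]] 61
fence w [-10.70762811  -1.75528824] stop w [-10.16802294  -2.28874867]
scene psi 286.5143067753022 n model [-0.253   0.2424  0.9366] n [-0.2551  0.2385  0.937 ] corner [448.7 -15.8  37.3]
blue ext [[-11.6, -12.6, -0.4], [195.8, 86.4, 0.5]] plate ext [[3.1, -4.2, -1.6], [206.4, 110.2, 1.7]] 85
fence w [-11.7854731   -2.01036947] stop w [-11.80151102  -1.12101951]
(array([ 39.71,  10.3 , -25.38]), array([5.00e-02, 8.72e+01, 4.00e-02]))
```

servo_tool(plan="4.4 1 -2.8 0 9.7 0; 8.8 2 -5.6 0 19.4 0; 13.2 3 -8.5 0 29 0; 17.6 4.5 -11.3 0 38.7 0; 22 6 -14.1 0 48.4 0; 26.5 7 -17 0 58.1 0; 31 8 -19.7 0 67.8 0; 35.3 9 -22.6 0 77.5 0; 39.7 10 -25.4 0 87.2 0; 39.7 10 -25.4 0 87.2 0", gripper=5)

```text
clock: 1.35
ee_pos: [475.6, 263.0, 152.0]
ee_rot: [[-0.197, -0.001, 0.98], [-0.98, -0.002, -0.197], [0.002, -1.0, -0.001]]
force: [-0.8, 0.0, 0.0]
width: 0.58
```

servo_tool(plan="0 0 0 0 0 0; 0 0 0 0 0 0")

```text
clock: 1.6
ee_pos: [475.1, 263.6, 152.1]
ee_rot: [[-0.195, -0.001, 0.981], [-0.981, -0.002, -0.195], [0.002, -1.0, -0.001]]
force: [0.2, -0.1, 0.3]
width: 0.585
```

```bash
python3 - <<'E'
from h import *
print(plan([474,265.5,150],tooldown(79-180)))
c=bot.camera_params("wrist");o=bot.observe();p,d=bot.read_camera("wrist");cv2.imwrite("pics/w1.png",p)
print({k:np.round(v,3).tolist() for k,v in c.items()},o['ee_pos'])
# equidistant back-projection using depth
v,u=np.mgrid[:384,:512];a=(u-c['cx']);b=(v-c['cy']);r=np.hypot(a,b);th=r/c['fx'];t=np.tan(th)/np.maximum(r,1e-6)
W=(np.stack([a*t*d,b*t*d,d],-1)-c['t'])@c['R'];W[(d==0)|(th>1.4)]=np.nan
near=np.hypot(W[...,0]-474,W[...,1]-265)<70
for lo,hi in((15,25),(47,56)):
    s=W[near&(W[...,2]>lo)&(W[...,2]<hi)];print(len(s),np.median(s[:,2]) if len(s) else 0,cv2.minAreaRect(s[:,:2].astype(np.float32)) if len(s)>5 else 0)
E
```

```text
(array([-0.17,  0.21, -0.14]), array([ 0.07, -0.24,  0.11]))
{'fx': 297.319, 'fy': 297.319, 'cx': 253.784, 'cy': 191.465, 'R': [[0.981, -0.194, -0.001], [-0.185, -0.939, 0.289], [-0.057, -0.283, -0.957]], 't': [-415.67, 326.655, 382.55]} [475.07971952 263.57106806 152.09130887]
5703 18.62172082440894 ((475.13525390625, 264.5551452636719), (99.84178161621094, 60.409454345703125), 78.7150650024414)
1381 50.539692708829556 ((474.8877258300781, 264.6377258300781), (50.01538848876953, 17.81154441833496), 78.22570037841797)
```

View pics/w1.png

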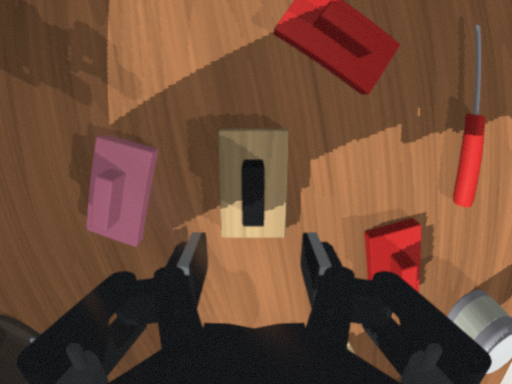

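The wrist view shows the oak pull at pixel (253,183), its bar at (253,193), upright and between the fingers. The centre is (475.0, 264.6) with yaw 78.6 deg, which agrees with the other views. Now I descend and grip.

```bash
python3 -c "
from h import *
print(plan([475,264.6,46],tooldown(78.6-180)))"
```

```text
(array([-1.000e-01,  1.062e+01, -1.000e-02]), array([0.06, 0.17, 0.1 ]))
```

servo_tool(plan="-0.1 2.6 0 0 0.2 0; -0.1 5.2 0 0 0.2 0; -0.1 7.5 0 0 0.2 0; -0.1 9 0 0 0.2 0; -0.1 10 0 0 0.2 0; -0.1 10.6 0 0 0.2 0; -0.1 10.6 0 0 0.2 0")

```text
clock: 2.52
ee_pos: [475.1, 264.6, 46.2]
ee_rot: [[-0.198, -0.001, 0.98], [-0.98, -0.002, -0.198], [0.002, -1.0, -0.001]]
force: [0.1, -0.4, -0.2]
width: 0.588
```

servo_tool(plan="0 0 0 0 0 0; 0 0 0 0 0 0; 0 0 0 0 0 0; 0 0 0 0 0 0; 0 0 0 0 0 0; 0 0 0 0 0 0; 0 0 0 0 0 0", gripper=0.5, force=40)

```text
clock: 3.4
ee_pos: [475.4, 264.7, 46.8]
ee_rot: [[-0.198, -0.0, 0.98], [-0.98, -0.001, -0.198], [0.001, -1.0, -0.0]]
force: [-0.2, -0.8, 5.6]
width: 0.202
```

servo_tool(plan="0 -2 0 0 0 0; 0 -5 0 0 0 0; 0 -9 0 0 0 0; 0 -13 0 0 0 0; 0 -16 0 0 0 0; 0 -16 0 0 0 0; 0 -16 0 0 0 0")

```text
clock: 4.28
ee_pos: [474.9, 264.6, 205.5]
ee_rot: [[-0.198, -0.002, 0.98], [-0.98, -0.002, -0.198], [0.002, -1.0, -0.002]]
force: [0.1, 0.2, -2.8]
width: 0.198
```

```bash
cat >> h.py <<'E'
PSI=np.radians(286.7);C0=np.array([447.5,-15.5,37.])
RP=frame(PSI);RT=np.stack([RP[:,0],-RP[:,2],RP[:,1]],1)
def inplate():
    o=bot.observe();return (RP.T@(o['ee_pos']-C0)).round(2),(RP.T@o['force']).round(2),np.degrees(cv2.Rodrigues(o['ee_rot'].T@RT)[0].ravel()).round(2)
E
python3 -c "
from h import *
g=C0+RP@[86,35,46.5+70];print(g,plan(g,RT),inplate())"
```

```text
[473.91354337 -53.99250885 178.47049689] (array([31.24,  2.76,  6.22]), array([ 14.26, -29.36, -15.08])) (array([-195.58,  146.9 ,  218.53]), array([-1.04, -0.33, -2.62]), array([ 14.26, -29.36, -15.08]))
```

servo_tool(plan="3.1 0 0.6 1.4 -2.9 -1.5; 7 0 1.4 3 -6 -3; 11 0.3 2.2 5 -10 -5; 15.5 0.8 3.1 7 -14.5 -7.5; 20 1.4 4 9 -19 -9.7; 24.5 2 4.9 11.2 -23 -12; 28.5 2.5 5.7 13 -26.8 -13.8; 31.2 2.8 6.2 14.3 -29.4 -15.1; 31.2 2.8 6.2 14.3 -29.4 -15.1; 31.2 2.8 6.2 14.3 -29.4 -15.1")

```text
clock: 5.52
ee_pos: [473.5, -53.3, 177.3]
ee_rot: [[0.274, 0.253, 0.928], [-0.911, -0.241, 0.334], [0.308, -0.937, 0.164]]
force: [-0.4, -0.1, -2.4]
width: 0.205
```

```bash
cat >> h.py <<'E'
def wcloud():
    c=bot.camera_params("wrist");p,d=bot.read_camera("wrist")
    v,u=np.mgrid[:384,:512];a=(u-c['cx']);b=(v-c['cy']);r=np.hypot(a,b);th=r/c['fx'];t=np.tan(th)/np.maximum(r,1e-6)
    W=(np.stack([a*t*d,b*t*d,d],-1)-c['t'])@c['R'];W[(d==0)|(th>1.4)]=np.nan
    return p,W
E
python3 - <<'E'
from h import *
print(inplate())
p,W=wcloud();cv2.imwrite("pics/w2.png",p);np.savez("w2.npz",p=p,W=W)
L=(W-C0)@RP;hsv=cv2.cvtColor(p,cv2.COLOR_BGR2HSV).astype(int)
bl=(hsv[...,0]>100)&(hsv[...,0]<125)&(hsv[...,1]>130)
wh=(hsv[...,1]<40)&(hsv[...,2]>150)&(abs(L[...,2])<12)
P=L[wh];P=P[np.isfinite(P[:,0])];A=np.c_[P[:,:2],np.ones(len(P))];k=np.linalg.lstsq(A,P[:,2],rcond=None)[0];print("plate z fit",len(P),k,np.median(P[:,2]))
B=L[bl&(L[...,2]>11)&(L[...,2]<20)];print(len(B))
f=B[(B[:,0]>20)&(abs(B[:,1]+6)<12)];e=B[(B[:,1]>20)&(abs(B[:,0]+6)<12)]
if len(f)>9:print("fence",len(f),np.polyfit(f[:,0],f[:,1],1),np.percentile(f[:,1],[3,50,97]),np.median(f[:,2]),f[:,0].max())
if len(e)>9:print("stop",len(e),np.percentile(e[:,0],[3,50,97]))
E
```

```text
(array([ 84.85,  34.67, 115.64]), array([-0.76, -0.81, -2.21]), array([ 0.06,  0.01, -0.05]))
plate z fit 4785 [ 0.00123758 -0.0121577  -1.04649425] -1.7141872736011357
3391
fence 818 [-0.05042227 -7.38324219] [-13.80159932 -11.01601007  -3.22312291] 14.129268864569475 145.51292379060155
stop 1448 [-12.26905366  -6.87473903  -1.23323954]
```

View pics/w2.png

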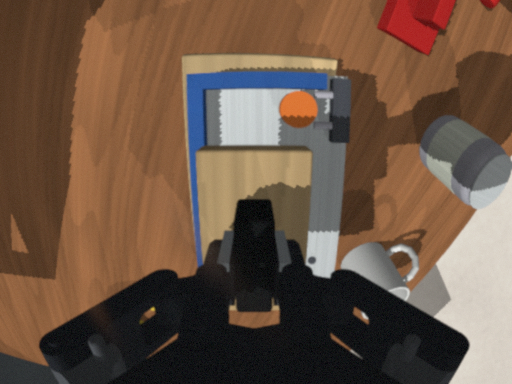

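The wrist view shows the pull in the grip at pixel (255,200), square to the fence (blue, left, x≈195), with the roller at (298,108) ahead. I check its pose relative to the plate in the same frame.

```bash
python3 - <<'E'
from h import *
z=np.load("w2.npz");p,W=z['p'],z['W'];L=(W-C0)@RP
s=np.zeros(L.shape[:2],bool);s[150:215,200:310]=1
Q=L[s&(L[...,2]>80)&(L[...,2]<98)];A=np.c_[Q[:,:2],np.ones(len(Q))];k=np.linalg.lstsq(A,Q[:,2],rcond=None)[0]
print("backplate top",len(Q),"slopes",k[:2],"z",np.median(Q[:,2]),"x min",np.percentile(Q[:,0],1),"y",np.percentile(Q[:,1],[1,99]))
hsv=cv2.cvtColor(p,cv2.COLOR_BGR2HSV).astype(int)
bl=(hsv[...,0]>100)&(hsv[...,0]<125)&(hsv[...,1]>130)&(L[...,2]>11)&(L[...,2]<20)
f=L[bl&(L[...,0]>3)&(L[...,0]<45)&(abs(L[...,1]+6)<14)];print("fence y",np.percentile(f[:,1],[3,50,97]))
og=(hsv[...,0]<18)&(hsv[...,1]>180)&(hsv[...,2]>180)&(L[...,2]>8)&(L[...,2]<20);og[130:]=0;print("roller",cv2.minEnclosingCircle(L[og][:,:2].astype(np.float32)),np.median(L[og],0),og.sum())
g=C0+RP@[86,36,46.5+8];print(plan(g,RT))
E
```

```text
backplate top 6760 slopes [ 0.02109696 -0.00059613] z 87.25833664418457 x min 34.91894486417339 y [ 7.21940137 63.23425209]
fence y [-14.01376244  -8.58980953  -3.02550648]
roller ((14.419927597045898, 67.65443420410156), 13.629434585571289) [12.08661805 67.41730424 13.35350899] 722
(array([0.13, 6.14, 0.1 ]), array([ 0.01,  0.04, -0.03]))
```

```bash
cat >> h.py <<'E'
C0=C0+RP@[-1.2,-2.6,-0.3]
E
python3 -c "
from h import *
g=C0+RP@[85,35,46.5+5];print(inplate(),plan(g,RT))"
```

```text
(array([ 85.96,  37.58, 116.19]), array([-1.12, -0.25, -2.87]), array([ 0.01,  0.04, -0.03])) (array([-0.09,  6.47, -0.26]), array([ 0.01,  0.04, -0.03]))
```

servo_tool(plan="-0.1 1.5 -0.3 0 0 1; -0.1 3.5 -0.3 0 0 1; -0.1 5 -0.3 0 0 1; -0.1 6 -0.3 0 0 1; -0.1 6.5 -0.3 0 0 1; -0.1 6.5 -0.3 0 0 1; -0.1 6.5 -0.3 0 0 1")

```text
clock: 6.45
ee_pos: [487.2, -68.5, 116.1]
ee_rot: [[0.279, 0.249, 0.928], [-0.915, -0.225, 0.335], [0.292, -0.942, 0.165]]
force: [-0.1, -0.3, -2.9]
width: 0.207
```

```bash
python3 -c "
from h import *
print(inplate())"
```

```text
(array([84.8 , 34.76, 51.54]), array([-0.63, -0.67, -2.8 ]), array([-0.01,  0.05, -1.02]))
```

servo_tool(plan="0 0.1 0 0 0 0; 0 0.2 0 0 0 0; 0 0.2 0 0 0 0")

```text
clock: 6.82
ee_pos: [487.7, -69.0, 114.3]
ee_rot: [[0.278, 0.249, 0.928], [-0.915, -0.225, 0.335], [0.292, -0.942, 0.165]]
force: [-0.1, 0.6, -2.5]
width: 0.2
```

```bash
python3 -c "
from h import *
print(inplate())"
```

```text
(array([84.8 , 34.76, 49.56]), array([-1.35, -0.3 , -2.13]), array([-0.01,  0.04, -1.02]))
```

servo_tool(plan="0 0.1 0 0 0 0; 0 0.1 0 0 0 0")

```text
clock: 7.08
ee_pos: [487.9, -69.2, 113.3]
ee_rot: [[0.279, 0.249, 0.928], [-0.915, -0.225, 0.335], [0.292, -0.942, 0.165]]
force: [-0.0, 0.2, -2.7]
width: 0.202
```

servo_tool(plan="0 0.1 0 0 0 0; 0 0.1 0 0 0 0")

```text
clock: 7.32
ee_pos: [488.2, -69.5, 112.5]
ee_rot: [[0.278, 0.249, 0.928], [-0.915, -0.225, 0.335], [0.293, -0.942, 0.165]]
force: [-1.4, 1.7, 1.0]
width: 0.203
```

servo_tool(plan="0 0.05 0 0 0 0; 0 0.05 0 0 0 0")

```text
clock: 7.58
ee_pos: [488.3, -69.5, 112.3]
ee_rot: [[0.278, 0.25, 0.927], [-0.915, -0.226, 0.335], [0.293, -0.942, 0.166]]
force: [-4.1, 3.6, 6.1]
width: 0.204
```

```bash
python3 -c "
from h import *
print(inplate())"
```

```text
(array([84.83, 34.82, 47.46]), array([-2.48, -1.61,  7.61]), array([-0.04,  0.04, -0.99]))
```

It touches the plate with about 8 N. I release it.

servo_tool(plan="0 0 0 0 0 0; 0 0 0 0 0 0; 0 0 0 0 0 0; 0 0 0 0 0 0; 0 0 0 0 0 0; 0 0 0 0 0 0", gripper=5)

```text
clock: 8.32
ee_pos: [488.3, -69.5, 112.3]
ee_rot: [[0.278, 0.25, 0.927], [-0.915, -0.226, 0.335], [0.293, -0.942, 0.166]]
force: [1.0, -0.4, -0.7]
width: 0.586
```

servo_tool(plan="0 -1 0 0 0 0; 0 -3 0 0 0 0; 0 -6 0 0 0 0; 0 -9 0 0 0 0; 2 -12 0 0 0 0; 4 -13 0 0 0 0; 4 -13 0 0 0 0; 4 -13 0 0 0 0")

```text
clock: 9.32
ee_pos: [466.5, -76.5, 245.7]
ee_rot: [[0.278, 0.248, 0.928], [-0.915, -0.225, 0.335], [0.292, -0.942, 0.165]]
force: [0.2, -0.6, 0.1]
width: 0.588
```

```bash
python3 - <<'E'
from h import *
print(inplate())
p,W=wcloud();cv2.imwrite("pics/w3.png",p);np.savez("w3.npz",p=p,W=W);L=(W-C0)@RP
hsv=cv2.cvtColor(p,cv2.COLOR_BGR2HSV).astype(int)
Q=L[(L[...,2]>15)&(L[...,2]<23)&(L[...,0]>10)&(L[...,0]<160)&(L[...,1]>1.5)&(L[...,1]<90)&~((hsv[...,0]>95)&(hsv[...,0]<130)&(hsv[...,1]>100))]
print(len(Q),cv2.minAreaRect(Q[:,:2].astype(np.float32)),np.median(Q,0),np.percentile(Q,[1,99],0))
B=L[(L[...,2]>46)&(L[...,2]<55)&(L[...,0]>10)&(L[...,0]<160)&(L[...,1]>1.5)&(L[...,1]<90)];print("bar",len(B),cv2.minAreaRect(B[:,:2].astype(np.float32)),np.median(B[:,2]))
E
```

```text
(array([126.44,  34.29, 176.19]), array([ 0.62, -0.02, -0.11]), array([ 0.02,  0.04, -1.03]))
5289 ((67.24212646484375, 42.2517204284668), (81.06642150878906, 114.03807067871094), 89.49491882324219) [71.62120936 32.73670495 18.49746114] [[ 24.838748     2.08088847  16.61654163]
 [123.40030464  59.59907783  20.12953976]]
bar 1231 ((74.46556091308594, 29.54032325744629), (16.8339900970459, 48.772377014160156), 89.9865493774414) 50.36205967380813
```

View pics/w3.png

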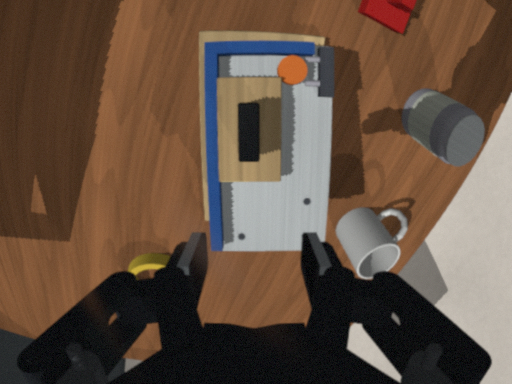

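The view shows the pull resting against the roller at pixel (249,130), flat along the fence. Its bar centre measures plate (74.5, 29.5), yaw about 0, which matches the expected 74/30. I shut the fingers and go to the uphill end.

```bash
python3 -c "
from h import *
print(plan(C0+RP@[160,30,60],RT),plan(C0+RP@[160,30,29],RT))"
```

```text
(array([ 3.58, 11.54, -0.43]), array([ 0.04,  0.07, -1.04])) (array([ 3.64, 14.64, -0.42]), array([ 0.04,  0.07, -1.04]))
```

servo_tool(plan="2 1 -0.2 0 0 -1; 3.6 2 -0.4 0 0 -1; 3.6 4 -0.4 0 0 -1; 3.6 7 -0.4 0 0 -1; 3.6 10 -0.4 0 0 -1; 3.6 11.5 -0.4 0 0 -1; 3.6 11.5 -0.4 0 0 -1; 3.6 11.5 -0.4 0 0 -1", gripper=0)

```text
clock: 10.38
ee_pos: [501.2, -136.2, 147.1]
ee_rot: [[0.275, 0.253, 0.928], [-0.911, -0.241, 0.336], [0.308, -0.937, 0.164]]
force: [0.6, -0.2, 0.4]
width: 0.001
```

servo_tool(plan="0 1 0 0 0 0; 0 2 0 0 0 0; 0 2.6 0 0 0 0; 0 3.1 0 0 0 0; 0 3.1 0 0 0 0")

```text
clock: 11.0
ee_pos: [509.0, -143.7, 117.6]
ee_rot: [[0.275, 0.252, 0.928], [-0.911, -0.241, 0.335], [0.308, -0.937, 0.163]]
force: [0.4, 0.1, 0.4]
width: -0.002
```

```bash
python3 -c "
from h import *
print(inplate())"
```

```text
(array([159.69,  30.13,  29.22]), array([0.16, 0.44, 0.25]), array([ 0.08,  0.09, -0.09]))
```

servo_tool(plan="-0.7 0 0 0 0 0; -1.4 0 0 0 0 0; -1.8 0 0 0 0 0; -2 0 0 0 0 0; -2.1 0 0 0 0 0; -2.1 0 0 0 0 0")

```text
clock: 11.75
ee_pos: [503.3, -124.6, 111.2]
ee_rot: [[0.275, 0.252, 0.928], [-0.911, -0.241, 0.335], [0.308, -0.937, 0.163]]
force: [-0.1, 0.9, 0.2]
width: -0.004
```

servo_tool(plan="-0.05 0 0 0 0 0; -0.1 0 0 0 0 0; -0.15 0 0 0 0 0; -0.2 0 0 0 0 0; -0.2 0 0 0 0 0")

```text
clock: 12.38
ee_pos: [502.8, -122.8, 110.6]
ee_rot: [[0.275, 0.252, 0.928], [-0.911, -0.241, 0.335], [0.308, -0.937, 0.163]]
force: [-0.1, -0.7, 0.0]
width: 0.007
```

```bash
python3 -c "
from h import *
print(inplate())"
```

```text
(array([136.76,  30.16,  29.27]), array([ 0.65, -0.35, -0.15]), array([ 0.08,  0.09, -0.08]))
```

servo_tool(plan="-0.05 0 0 0 0 0; -0.1 0 0 0 0 0; -0.15 0 0 0 0 0; -0.2 0 0 0 0 0; -0.2 0 0 0 0 0")

```text
clock: 13.0
ee_pos: [502.2, -120.9, 110.0]
ee_rot: [[0.275, 0.252, 0.928], [-0.911, -0.241, 0.336], [0.308, -0.937, 0.163]]
force: [-0.6, 0.7, 0.6]
width: 0.003
```

servo_tool(plan="-0.05 0 0 0 0 0; -0.1 0 0 0 0 0; -0.15 0 0 0 0 0; -0.15 0 0 0 0 0")

```text
clock: 13.5
ee_pos: [501.9, -119.8, 109.6]
ee_rot: [[0.275, 0.252, 0.928], [-0.911, -0.241, 0.335], [0.308, -0.937, 0.164]]
force: [0.2, -5.9, 0.5]
width: -0.001
```

```bash
python3 -c "
from h import *
print(inplate())"
```

```text
(array([133.57,  30.22,  29.29]), array([ 5.64, -1.68, -0.98]), array([ 0.07,  0.08, -0.06]))
```

servo_tool(plan="-0.05 0 0 0 0 0; -0.1 0 0 0 0 0; -0.15 0 0 0 0 0; -0.2 0 0 0 0 0; -0.25 0 0 0 0 0; -0.3 0 0 0 0 0; -0.35 0 0 0 0 0; -0.4 0 0 0 0 0; -0.45 0 0 0 0 0; -0.5 0 0 0 0 0")

```text
clock: 14.75
ee_pos: [500.6, -115.2, 108.1]
ee_rot: [[0.275, 0.252, 0.928], [-0.911, -0.241, 0.335], [0.308, -0.937, 0.164]]
force: [1.6, -3.7, 0.7]
width: -0.001
```

```bash
python3 -c "
from h import *
print(inplate())"
```

```text
(array([128.46,  30.27,  29.3 ]), array([ 3.99,  0.39, -0.69]), array([ 0.07,  0.08, -0.06]))
```

servo_tool(plan="-0.07 0 0 0 0 0; -0.14 0 0 0 0 0; -0.21 0 0 0 0 0; -0.28 0 0 0 0 0; -0.35 0 0 0 0 0; -0.42 0 0 0 0 0; -0.49 0 0 0 0 0; -0.56 0 0 0 0 0; -0.63 0 0 0 0 0; -0.7 0 0 0 0 0")

```text
clock: 16.0
ee_pos: [498.6, -108.8, 105.9]
ee_rot: [[0.275, 0.252, 0.928], [-0.911, -0.241, 0.335], [0.308, -0.937, 0.164]]
force: [0.2, -1.5, 0.0]
width: -0.005
```

servo_tool(plan="-0.07 0 0 0 0 0; -0.14 0 0 0 0 0; -0.21 0 0 0 0 0; -0.28 0 0 0 0 0; -0.35 0 0 0 0 0; -0.42 0 0 0 0 0; -0.49 0 0 0 0 0; -0.56 0 0 0 0 0; -0.63 0 0 0 0 0; -0.7 0 0 0 0 0")

```text
clock: 17.25
ee_pos: [496.7, -102.3, 103.7]
ee_rot: [[0.275, 0.252, 0.928], [-0.911, -0.241, 0.335], [0.308, -0.937, 0.164]]
force: [-0.1, -2.8, 0.4]
width: -0.001
```

```bash
python3 -c "
from h import *
print(inplate())"
```

```text
(array([114.36,  30.18,  29.32]), array([ 2.7 , -0.95, -0.26]), array([ 0.07,  0.08, -0.06]))
```

servo_tool(plan="-0.05 0 0 0 0 0; -0.1 0 0 0 0 0; -0.15 0 0 0 0 0; -0.2 0 0 0 0 0; -0.25 0 0 0 0 0; -0.3 0 0 0 0 0; -0.3 0 0 0 0 0")

```text
clock: 18.12
ee_pos: [495.8, -99.6, 102.7]
ee_rot: [[0.275, 0.252, 0.928], [-0.911, -0.241, 0.335], [0.308, -0.937, 0.163]]
force: [-0.9, -1.8, 0.2]
width: -0.001
```

servo_tool(plan="-0.03 0 0 0 0 0; -0.06 0 0 0 0 0; -0.06 0 0 0 0 0")

```text
clock: 18.5
ee_pos: [495.6, -99.1, 102.6]
ee_rot: [[0.275, 0.252, 0.928], [-0.911, -0.241, 0.335], [0.308, -0.937, 0.163]]
force: [-0.0, -3.4, 0.9]
width: -0.003
```

```bash
python3 -c "
from h import *
print(inplate())"
```

```text
(array([110.78,  30.13,  29.34]), array([ 3.4 , -1.03, -0.02]), array([ 0.08,  0.08, -0.06]))
```

servo_tool(plan="-0.03 0 0 0 0 0; -0.05 0 0 0 0 0; -0.05 0 0 0 0 0")

```text
clock: 18.88
ee_pos: [495.6, -99.0, 102.6]
ee_rot: [[0.274, 0.252, 0.928], [-0.911, -0.242, 0.335], [0.309, -0.937, 0.163]]
force: [1.3, -7.9, 1.5]
width: -0.0
```

servo_tool(plan="-0.03 0 0 0 0 0; -0.04 0 0 0 0 0; -0.04 0 0 0 0 0")

```text
clock: 19.25
ee_pos: [495.6, -99.0, 102.6]
ee_rot: [[0.274, 0.252, 0.928], [-0.911, -0.242, 0.335], [0.309, -0.937, 0.163]]
force: [-0.3, -6.8, 1.2]
width: -0.002
```

```bash
python3 -c "
from h import *
print(inplate())"
```

```text
(array([110.71,  30.14,  29.36]), array([ 6.47, -2.32, -0.41]), array([0.11, 0.05, 0.01]))
```

It is on the stop, with stiffness about 16 N/mm. I aim for about 10 N of push, roughly 8 N on the stop after roller friction, and hold.

servo_tool(plan="-0.05 0 0 0 0 0; -0.06 0 0 0 0 0; -0.06 0 0 0 0 0; -0.06 0 0 0 0 0")

```text
clock: 19.75
ee_pos: [495.6, -99.0, 102.6]
ee_rot: [[0.274, 0.252, 0.928], [-0.911, -0.243, 0.334], [0.31, -0.937, 0.163]]
force: [1.0, -8.2, 1.6]
width: -0.001
```

```bash
python3 -c "
from h import *
print(inplate())"
```

```text
(array([110.65,  30.16,  29.38]), array([ 8.23, -1.52, -0.69]), array([0.12, 0.03, 0.05]))
```

servo_tool(plan="-0.06 0 0 0 0 0; -0.07 0 0 0 0 0; -0.07 0 0 0 0 0; -0.07 0 0 0 0 0; -0.07 0 0 0 0 0; -0.07 0 0 0 0 0; -0.07 0 0 0 0 0; -0.07 0 0 0 0 0; -0.07 0 0 0 0 0; -0.07 0 0 0 0 0")

```text
clock: 21.0
ee_pos: [495.6, -98.9, 102.6]
ee_rot: [[0.273, 0.252, 0.928], [-0.911, -0.244, 0.334], [0.311, -0.936, 0.163]]
force: [-0.2, -8.8, 1.6]
width: -0.002
```

```bash
python3 -c "
from h import *
print(inplate())"
```

```text
(array([110.64,  30.15,  29.39]), array([ 8.46, -2.86, -0.63]), array([0.15, 0.  , 0.1 ]))
```

servo_tool(plan="-0.07 0 0 0 0 0; -0.08 0 0 0 0 0; -0.08 0 0 0 0 0; -0.08 0 0 0 0 0; -0.08 0 0 0 0 0; -0.08 0 0 0 0 0; -0.08 0 0 0 0 0; -0.08 0 0 0 0 0; -0.08 0 0 0 0 0; -0.08 0 0 0 0 0")

```text
clock: 22.25
ee_pos: [495.6, -98.9, 102.7]
ee_rot: [[0.272, 0.252, 0.929], [-0.91, -0.245, 0.333], [0.312, -0.936, 0.162]]
force: [1.3, -9.4, 1.7]
width: 0.001
```

```bash
python3 -c "
from h import *
print(inplate())"
```

```text
(array([110.6 ,  30.14,  29.44]), array([ 9.42, -1.63, -0.96]), array([ 0.17, -0.02,  0.16]))
```

servo_tool(plan="0.1 0 0 0 0 0; 0.3 0 0 0 0 0; 1 0 0 0 0 0; 2.5 0 0 0 0 0; 2.5 -2 0 0 0 0; 2.5 -6 0 0 0 0; 2.5 -10 0 0 0 0; 2.5 -13 0 0 0 0; 2.5 -13 0 0 0 0; 2.5 -13 0 0 0 0")

```text
clock: 23.5
ee_pos: [469.5, -89.8, 231.5]
ee_rot: [[0.273, 0.251, 0.929], [-0.91, -0.245, 0.333], [0.311, -0.936, 0.162]]
force: [-0.5, 0.5, -0.0]
width: -0.003
```

```bash
python3 - <<'E'
from h import *
print(inplate())
p,W=wcloud();cv2.imwrite("pics/w4.png",p);L=(W-C0)@RP
hsv=cv2.cvtColor(p,cv2.COLOR_BGR2HSV).astype(int)
B=L[(L[...,2]>46)&(L[...,2]<55)&(L[...,0]>-10)&(L[...,0]<160)&(L[...,1]>1.5)&(L[...,1]<90)];print("bar",len(B),cv2.minAreaRect(B[:,:2].astype(np.float32)),np.median(B[:,2]))
o=(hsv[...,0]>12)&(hsv[...,0]<28)&(hsv[...,1]>50)&(L[...,2]>15)&(L[...,2]<23)&(L[...,0]>-8)&(L[...,0]<110)&(L[...,1]>-8)&(L[...,1]<75)
Q=L[o];print("oak",len(Q),np.percentile(Q,[1,99],0).round(1));A=np.c_[Q[:,:2],np.ones(len(Q))];print(np.linalg.lstsq(A,Q[:,2],rcond=None)[0])
E
```

```text
(array([134.99,  30.34, 158.94]), array([-0.58, -0.32,  0.23]), array([ 0.19, -0.01,  0.15]))
bar 1532 ((50.24736022949219, 29.662281036376953), (49.69775390625, 18.195093154907227), 0.37930890917778015) 50.41719964901417
oak 6060 [[ 2.   0.7 16.8]
 [98.9 58.7 20.2]]
[-1.19006809e-03  2.37500113e-03  1.85080267e+01]
```

View pics/w4.png

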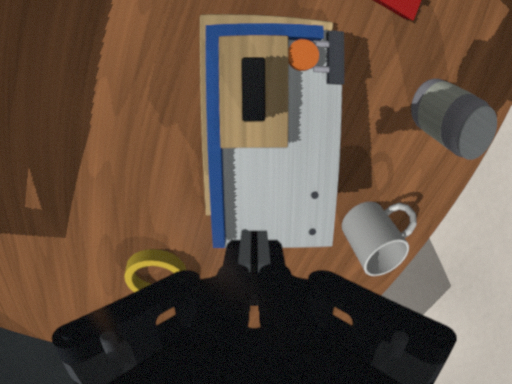

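The pull, at pixel (254,90), sits tight in the blue corner with the roller pressed back at (304,55). The bar centre is plate (50.2, 29.7), yaw about 0.4 deg, flat. The mug and tin look unmoved. I hand the job in.

```bash
python3 -c "
from h import *
print(bot.sign_off())"
```

```text
the job is handed in; nothing more can be done
None
```

The oak pull is home in the blue corner, released, and the job is handed in at about 23.6 s of the 69 s allowed.

- **Placing:** I gripped the pull by its black bar and set it down on the plate near x 85, touching with roughly 8 N. After I let go, it slid down to the roller and measured plate (74.5, 29.5), flat and along the fence.
- **Pushing home:** With the fingers shut, I pressed low on the uphill end past the roller to the end stop. I held it with 8.5 N and then 9.4 N at the wrist, for about 1.1 s each. Allowing 1 to 3 N for roller friction, that is an estimated 6.5 to 8 N on the stop. The highest push I read was about 9.5 N, read only at the end of each move.
- **Last check:** After I backed away, the wrist camera put the pull at plate (50.2, 29.7), flat to about 0.003 rad and turned about 0.007 rad. That is inside all the limits.

**Uncertainties:**
- The fixed cameras disagreed with the wrist camera by about 2 to 3 mm on the plate corner. I used the wrist values, and the pull's positions at the roller and at home agreed with them to within about 0.5 mm.
- Wrist depth reads about 1.5 mm low throughout, so I judged flatness from the slope, not the absolute height.
- I only glimpsed the bystanders in the final picture. The mug and tin looked unmoved, but I did not measure any of the four, and the screwdriver was out of view.

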